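# Set up the decorating wheel

## Robot

A 6-joint arm with a two-finger parallel gripper is mounted at the origin on the work surface. World frame = base frame: x ahead of the robot, y to its left, z up, the work surface at z = 0. Lengths are in m, angles in rad, forces in N, time in s.
With the tool pointing down it reaches from about 0.325 to 0.85 m from the base axis. Payload 4.4 kg.
Tool frame: the origin (TCP) lies on the centre line of the jaws, within the pads' length; the fingertips stand 25 mm ahead of it and the grasp point (between the pads) lies 6 mm ahead of it (manip.tip_reach is the z of the fingertips in the tool frame, in m); z points along the fingers, y is the line along which they close (so a half turn about z gives the same grasp; the last joint's range is limited). The gripper opens to 94 mm and grips with 3 to 60 N. Pads are 16 mm wide; open, the fingers measure 119 mm over their backs; the gripper's body (75 mm by 177 mm) begins 78 mm behind the grasp point.
Start: joints at [-1.498, 0.207, 1.542, -0, 1.393, -0.15], TCP at [0.128, -0.561, 0.209] pointing down, gripper open.
Joint ranges: [-2.73, 2.73], [-0.86, 2.22], [0.23, 2.46], [-1.11, 4.25], [0.08, 2.63], [-2.82, 2.82]. Speed limits (rad/s): [2.79, 2.79, 3.14, 3.14, 3.14, 3.14].

## Interface

Orientations are given as a unit quaternion [w, x, y, z].
In Python, from station import manip gives the robot as it stands. Calls block until the motion is done:
- manip.move_ptp(position, orientation): joint-space move of the TCP to a pose.
- manip.movel(position, rotation=None, v=0.15): straight line of the TCP; rotation=None keeps the orientation; v is the mean speed in m/s.
- manip.movej(angles): joint-space move.
- manip.set_gripper(opening, grip_force=None): finger opening in m; grip_force is the grip in N (None keeps the last); returns when the fingers have stopped.
- manip.wait(seconds).
- manip.solve_ik(position, orientation): joint angles nearest the present ones, or None.
- manip.get_state(): the state.
- manip.get_image(name): name is "scene" or "top"; returns a dict with "image" (420x560x3 uint8, red, green, blue), "intrinsics" (3x3 intrinsics, pixels), "k1" (the pictures are not rectified: a ray, as slopes to the right and down, at radius r is drawn at 1 + k1 r^2 times it, then the intrinsics apply), "extrinsics" (4x4, takes a point from world to camera coordinates). Camera axes: x right, y up, looking along -z (the intrinsics and any distortion apply to the point x, -y, -z); pixel columns grow to the right and rows downward; lengths in m; the calibration is good to about 2 mm. A picture is of the moment at which its call begins. There is no depth.
A pose or a line that the arm cannot do raises manip.Unreachable and nothing moves.
- manip.finish_job(): hands the job in; it is judged then, once.
Trained networks look in a picture, given as the dict that the camera call returned (one of the last four; its "shot" number tells which), for a name from the list of things; names that differ only in an ending like _2 or _b are one class to them, and where a whole thing is asked for, a point or a joint stands for the part that bears it (a point fixed in the world has none). Each returns a list of dicts, best first, with "conf" (0 to 1); they miss things now and then, are a little off and sometimes report something else, mostly with a low value. They report only what shows in the picture. A call takes as long as a camera call. They do not tell look-alikes from the thing itself.
- manip.search_frame(picture, query): "position" ([x, y, z] in m, in world coordinates, good to about 4 mm: the middle of the surface that is visible of it).
The state is a dict: "clock": time; "q": joint angles; "qvel": joint speeds; "tau": joint torques, N m; "position": TCP position; "tcp_rot": TCP orientation; "ft_force": force on the tool from outside, world axes, zero at the start; "moment": the same for the moment, N m; "opening": finger opening in m; "gripper_force": force on a finger pad.
Only numpy, scipy, OpenCV 4.12 (cv2) and the standard library are available. Lean on these libraries where they do the work, as an engineer would, in place of code of your own. Each camera call takes 0.05 s, during which the arm holds its last target. There are 200 camera calls.

## Task

In the pottery painter's corner, push the red arm of the decorating wheel round with a fingertip until it points squarely at the pot with the green lid. Then push the dark wooden hand rest round until it lies across the middle of the plate, and leave both there. Push gently and grip nothing; the plate's paint is wet, so do not touch it, and leave the pots and everything else standing where they are.

Things in the scene. Friction and masses are not known exactly. Their poses are not given: they have to be found in the camera images.
- wheel (a joint): Angle of the decorating wheel, rad; grows anticlockwise from above. At 0 the arm points along world +x (within 0.1 rad). Starts with the arm pointing roughly at the robot (2.85 to 3.55). Turns either way, no stop within a turn; light friction (0.12 N m) holds it where it is left, hardly any coasting. Clockwise from the start the arm passes the robot's left (+y) side, by the pots, meeting nothing.
- hub (a point): Point on the wheel's axis, 63 mm above the table, in the middle of the white plate. Its x axis points along the arm, z up; it turns with the wheel.
- blade_tip (a point): Outer end of the wheel's red arm, 151 mm from the axis, 63 mm above the table. The arm is an upright flat red blade 12 mm thick, from 92 to 144 mm from the axis and 40 to 86 mm above the table, with a black rounded end 14 mm across; it stands clear of the plate's rim (85 mm from the axis), so a fingertip fits beside it.
- blade_middle (a point): Middle of the red blade, 118 mm from the axis, 63 mm above the table: where to push. Its x axis points outward along the arm, y square to the blade.
- pot_green_mid (a point): Centre of the green paint pot: white upright cylinder 42 mm across with a green lid 46 mm across, 54 mm tall overall, loose. This point is half-way up, 27 mm above the table. It is the pot to point at; it stands in any of three places about 205 mm from the wheel's axis, on the robot's left of the wheel or beyond it. Leave it standing where it is.
- pot_yellow: yellow paint pot: white upright cylinder 42 mm across with a yellow lid 46 mm across, 54 mm tall overall, loose. Origin at the centre of its underside, on the table. It stands about 205 mm from the wheel's axis. Leave it standing where it is.
- pot_blue: blue paint pot: white upright cylinder 42 mm across with a blue lid 46 mm across, 54 mm tall overall, loose. Origin at the centre of its underside, on the table. It stands about 205 mm from the wheel's axis. Leave it standing where it is.
- rest (a joint): Swing of the wooden hand rest about its pivot, rad; grows anticlockwise from above. At 0 the bar points from the pivot about along world -x (within 0.2 rad). Starts swung out to the robot's right at 0.35 to 0.7; pushed clockwise (values falling, to about -1) it crosses the plate. Stops at -1.9 and 1.0. Light friction (0.12 N m) holds it where it is left.
- rest_pivot (a point): Pivot of the hand rest bar, at its mid-height, 127 mm above the table, on a fixed wooden block 84 mm square, 115 mm tall, about 180 mm from the wheel's axis, beyond it to the robot's right. x axis along the bar to its free end, z up. Bar: straight, 24 mm wide, 116 to 138 mm above the table, from 25 mm behind the pivot to 270 mm before it, 41 mm above the plate's rim.
- rest_tip (a point): Free end of the hand rest bar (with a blue band beside it), 270 mm from the pivot, on the bar's centre line, 127 mm above the table.
- plate: White painted plate, 170 mm across, 20 mm tall, lying loose on the wheel, centred within 3 mm and turning with it; origin at the centre of its underside, 55 mm above the table; its rim is 75 mm above the table. Its paint is wet: do not touch it.
- water_jar: Glass jar with a grey lid, 84 mm across, 125 mm tall, loose, far to the robot's left; origin at the centre of its underside. Leave it alone.
- green_bottle: Green glass bottle, 72 mm across, 170 mm tall, loose, far to the robot's left; origin at the centre of its underside. Leave it alone.
- wood_block: Loose wooden block 70 x 130 x 45 mm, beyond the wheel; origin at the centre of its underside. Leave it alone.
- brush: Loose paint brush 190 mm long, 10 mm thick, lying to the robot's right of the hand rest's block; origin on its underside near its middle, x along it. Leave it alone.
- tool_cup: Empty red cup 76 mm across, 85 mm tall, loose, far to the robot's right; origin at the centre of its underside. Leave it alone.
There are look-alikes about, which are no part of the job. What is shaped like the part that bears wheel but turquoise is not meant. Leave any grey look-alike of the part that bears pot_green_mid alone.

How it is judged:
By the outcome, as a careful person would: the job done as asked, in the order asked, and still so for the second after the job is handed in, with the robot touching nothing.
It also fails if it takes over 72 s, if anything falls off the work surface, if the arm or the gripper's body presses on something with over 40 N, if the wrist force passes 120 N, or if a joint passes its speed limit or range.

## Working session

There is one attempt and no reset: what is moved stays moved. The work goes in short steps, each a Python script; the robot and the scene stay as the last script left them, time stands still between calls to the robot, and variables do not carry over. Pictures are saved under pics/ and viewed, at most 10 in all, crops included, and the job is handed in when it is done.

```bash
mkdir -p pics
cat > h.py <<'E'
import numpy as np, cv2
from station import manip
def pix2world(p,uv,z):
    K=np.array(p["intrinsics"]);E=np.array(p["extrinsics"]);k1=p["k1"]
    d=np.array([(uv[0]-K[0,2])/K[0,0],(uv[1]-K[1,2])/K[1,1]]);s=d.copy()
    for _ in range(30): s=d/(1+k1*(s@s))
    r=E[:3,:3].T@np.array([s[0],-s[1],-1]);c=-E[:3,:3].T@E[:3,3]
    return c+r*(z-c[2])/r[2]
def world2pix(p,X):
    K=np.array(p["intrinsics"]);E=np.array(p["extrinsics"])
    c=E[:3,:3]@np.array(X)+E[:3,3];s=np.array([c[0],-c[1]])/-c[2];s=s*(1+p["k1"]*(s@s))
    return K[:2,:2]@s+K[:2,2]
def save(p,n): cv2.imwrite("pics/"+n,p["image"][:,:,::-1])
E
python3 - <<'E'
from h import *
for n in("scene","top"):
    p=manip.get_image(n);save(p,n+"0.png")
    for q in "wheel hub blade_tip blade_middle pot_green_mid pot_yellow pot_blue rest rest_pivot rest_tip plate".split():
        print(n,q,[(np.round(d["position"],3).tolist(),round(d["conf"],2),world2pix(p,d["position"]).round().tolist()) for d in manip.search_frame(p,q)[:4]])
print(manip.get_state(),manip.tip_reach)
E
```

```text
scene wheel [([0.289, -0.201, 0.05], 0.89, [206.0, 198.0]), ([0.282, 0.219, 0.057], 0.59, [326.0, 173.0]), ([0.643, -0.067, 0.053], 0.57, [280.0, 260.0])]
scene hub [([0.289, 0.223, 0.056], 0.78, [328.0, 174.0]), ([0.286, -0.203, 0.058], 0.75, [205.0, 195.0]), ([0.634, -0.266, 0.137], 0.65, [198.0, 249.0])]
scene blade_tip [([0.284, -0.198, 0.058], 0.93, [207.0, 195.0]), ([0.285, 0.22, 0.06], 0.92, [326.0, 173.0]), ([0.634, -0.267, 0.137], 0.71, [198.0, 249.0]), ([0.456, 0.486, 0.087], 0.64, [422.0, 178.0])]
scene blade_middle [([0.29, -0.196, 0.059], 0.98, [208.0, 195.0]), ([0.286, 0.221, 0.057], 0.84, [327.0, 174.0]), ([0.641, -0.065, 0.057], 0.78, [280.0, 258.0]), ([0.627, -0.262, 0.136], 0.29, [200.0, 247.0])]
scene pot_green_mid [([0.667, 0.182, 0.044], 0.61, [370.0, 248.0]), ([0.588, 0.141, 0.043], 0.54, [343.0, 234.0])]
scene pot_yellow [([0.48, 0.094, 0.042], 0.79, [314.0, 216.0])]
scene pot_blue [([0.724, 0.103, 0.05], 0.89, [353.0, 267.0]), ([0.478, 0.091, 0.045], 0.69, [312.0, 215.0]), ([0.639, -0.065, 0.057], 0.54, [280.0, 257.0])]
scene rest [([0.632, -0.266, 0.136], 0.5
[... 1274 characters left out ...]
1.2, 'q': array([-1.49748511e+00,  2.06585200e-01,  1.54151772e+00, -2.59266827e-06,
        1.39347220e+00, -1.50477699e-01]), 'qvel': array([ 1.14130404e-03, -2.01037505e-04,  1.41640215e-03, -6.75836423e-05,
        1.15817471e-04,  5.27737782e-04]), 'tau': array([ 9.20451494e-04, -3.70888495e+01, -2.81760192e+01,  6.99339621e-02,
        2.76436424e-02, -1.18649436e-05]), 'position': array([ 0.12760808, -0.56066445,  0.20934667]), 'tcp_rot': array([ 8.71432733e-06,  9.93746319e-01,  1.11661337e-01, -1.61335293e-06]), 'ft_force': array([0.76542621, 0.22924106, 0.26812803]), 'moment': array([ 0.01067515, -0.01641303,  0.0320643 ]), 'gripper_force': 0.0, 'opening': 0.0942119985085491} 0.025
```

View pics/top0.png

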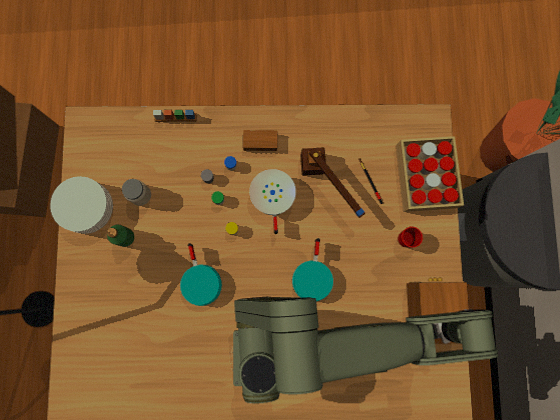

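View pics/scene0.png

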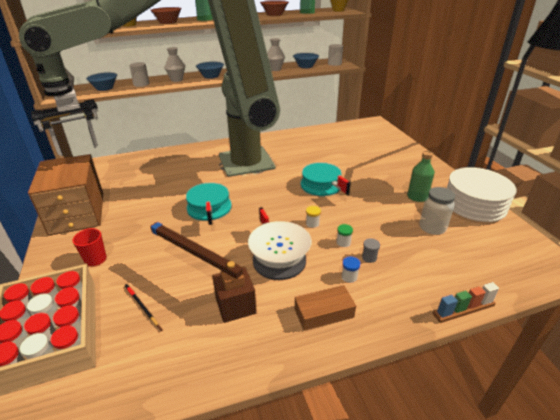

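Top view: the wheel and plate are at (272,191) with the red arm at (276,224). The green pot is at (217,198), yellow at (232,228), blue at (230,162), and a grey look-alike at (208,176). The rest's pivot is at about (315,156) and its tip at (361,212). The two turquoise wheels are decoys. Next I'll measure more finely.

```bash
cat >> h.py <<'E'
def seg(p,lo,hi,box,zs=None):
    """centroid/area of the largest HSV blob within box (u0,v0,u1,v1)"""
    u0,v0,u1,v1=box
    m=cv2.inRange(cv2.cvtColor(p["image"],cv2.COLOR_RGB2HSV),lo,hi);k=np.zeros_like(m);k[v0:v1,u0:u1]=m[v0:v1,u0:u1]
    n,l,s,c=cv2.connectedComponentsWithStats(k)
    i=1+np.argmax(s[1:,4]);return c[i],s[i,4],l==i
GREEN=((45,100,40),(80,255,255));WHITE=((0,0,110),(180,60,255));RED=((0,170,90),(6,255,255))
E
python3 - <<'E'
from h import *
T=manip.get_image("top");S=manip.get_image("scene")
for n,p,g,w,r in(("top",T,(205,185,230,210),(240,160,305,222),(262,205,290,240)),("scene",S,(330,220,358,250),(240,215,318,275),(250,200,275,228))):
    c,a,_=seg(p,*GREEN,g);print(n,"green",c,a,pix2world(p,c,.054))
    c,a,m=seg(p,*WHITE,w)
    h=cv2.convexHull(np.argwhere(m)[:,::-1].astype(np.float32));e=cv2.fitEllipse(h)
    print(" plate",c,a,e,pix2world(p,e[0],.075))
    c,a,m=seg(p,(170,150,60),(180,255,255),r) if 0 else seg(p,*RED,r);print(" red",c,a,pix2world(p,c,.075))
hsv=cv2.cvtColor(T["image"],cv2.COLOR_RGB2HSV)
c,a,_=seg(T,(100,120,60),(125,255,255),(345,200,372,222));print("blue band",c,a,pix2world(T,c,.138))
c,a,_=seg(S,(100,120,60),(125,255,255),(140,215,170,245));print("blue band S",c,a,pix2world(S,c,.130))
a=cv2.resize(T["image"][140:240,200:370],None,fx=4.5,fy=4.5,interpolation=cv2.INTER_CUBIC)
cv2.imwrite("pics/topcrop.png",a[:,:,::-1])
E
```

```text
top green [217.34166667 197.16666667] 120 [0.57304663 0.15182318 0.054     ]
 plate [273.72586328 191.31642001] 1419 ((272.6681213378906, 191.38902282714844), (44.8192024230957, 45.48021697998047), 152.52316284179688) [ 0.58948749 -0.05105937  0.075     ]
 red [274.92307692 223.05128205] 39 [ 0.47346877 -0.05811277  0.075     ]
scene green [344.70149254 229.51492537] 134 [0.58430354 0.14665869 0.054     ]
 plate [278.24834606 243.41679389] 1965 ((279.0772705078125, 243.87440490722656), (45.567718505859375, 60.86405563354492), 91.93547821044922) [ 0.60740914 -0.05694953  0.075     ]
 red [263.25301205 216.09638554] 83 [ 0.47571547 -0.06252393  0.075     ]
blue band [359.6        211.97142857] 35 [ 0.50285021 -0.35250824  0.138     ]
blue band S [154.925 227.05 ] 40 [ 0.50350523 -0.3600684   0.13      ]
```

View pics/topcrop.png

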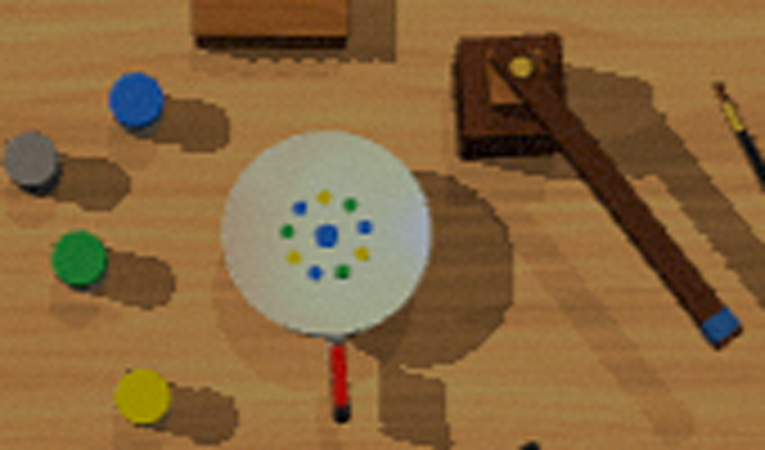

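The crop shows the plate's centre dot at crop (326,236), the green lid at (79,257), the gold pivot pin at (521,67) and the blue band at (721,325). The red blade runs from (338,345) to (342,415).

Run:
```python
from h import *
T=manip.get_image("top");S=manip.get_image("scene")
for p in(T,S):
    E=p["extrinsics"];print("cam",-E[:3,:3].T@E[:3,3])
f=lambda a,b:((200+(a+.5)/4.5-.5),140+(b+.5)/4.5-.5)
for n,a,z in(("dot",(326,236),.06),("lid",(79,257),.054),("pin",(521,67),.142),("band",(721,325),.138),("blade_in",(338,345),.086),("blade_end",(342,415),.086)):
    print(n,pix2world(T,f(*a),z))
# lid/plate dots with scene: bbox
c,a,m=seg(S,*GREEN,(330,220,358,250));q=np.argwhere(m);print("lidS bbox",q.min(0),q.max(0))
for x in[(.570,.152),(.573,.152),(.577,.150)]:
    t=np.linspace(0,6.3,50);P=np.array([world2pix(S,[x[0]+.023*np.cos(i),x[1]+.023*np.sin(i),.054]) for i in t]);print(x,P.min(0)[::-1],P.max(0)[::-1])
c,a,m=seg(S,(105,120,40),(125,255,255),(265,235,295,255));print("dotS",c,a,pix2world(S,c,.06))
for n,b in(("yellow",((22,120,80),(32,255,255))),("blue",((105,150,60),(125,255,255)))):
    for p,bx in((T,(222,220,242,240) if n=="yellow" else (222,152,240,172)),):
        c,a,_=seg(p,*b,bx);print(n,pix2world(p,c,.054))
a=cv2.resize(S["image"][190:290,170:370],None,fx=4,fy=4,interpolation=cv2.INTER_CUBIC)
cv2.imwrite("pics/scenecrop.png",a[:,:,::-1])
```

```text
cam [ 0.25316165 -0.01314869  1.87803155]
cam [ 1.34971166 -0.29024781  0.7437698 ]
dot [ 0.58981313 -0.04910504  0.06      ]
lid [0.57470698 0.15247857 0.054     ]
pin [ 0.70907955 -0.20235738  0.142     ]
band [ 0.50333209 -0.3533408   0.138     ]
blade_in [ 0.49659297 -0.05736088  0.086     ]
blade_end [ 0.44054716 -0.05998119  0.086     ]
lidS bbox [224 338] [235 352]
(0.57, 0.152) [221.35569664 336.17714081] [231.21658111 352.27357472]
(0.573, 0.152) [221.94638804 336.61572899] [231.84796879 352.74692525]
(0.577, 0.15) [222.87210091 336.5668612 ] [232.83754214 352.74988927]
dotS [279.30769231 244.        ] 13 [ 0.59145067 -0.05128726  0.06      ]
yellow [0.46042238 0.10028866 0.054     ]
blue [0.70581694 0.10581301 0.054     ]
```

View pics/scenecrop.png

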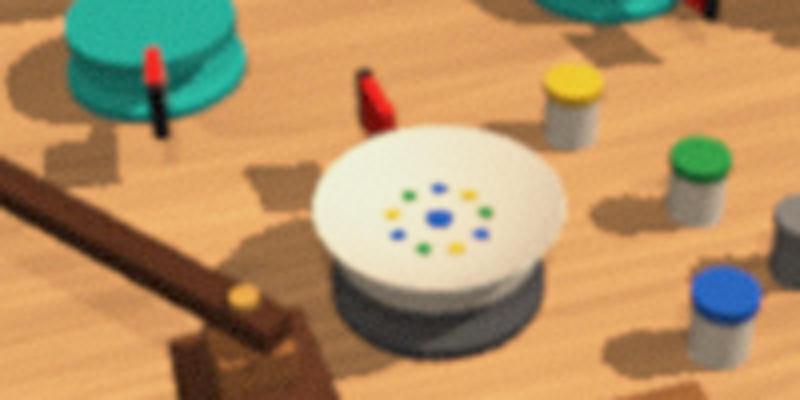

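```bash
cat >> h.py <<'E'
from scipy.spatial.transform import Rotation as R
HUB=np.array([.590,-.050]);POT=np.array([.575,.152]);PIV=np.array([.709,-.202])
def quat(a):  # tool down, tool y along heading a
    y=np.array([np.cos(a),np.sin(a),0]);z=np.array([0,0,-1.])
    q=R.from_matrix(np.column_stack([np.cross(y,z),y,z])).as_quat();return q[[3,0,1,2]]
def at(c,phi,r,off,z):
    e=np.array([np.cos(phi),np.sin(phi)]);t=np.array([-e[1],e[0]])
    return np.r_[c+r*e+off*t,z]
E
python3 - <<'E'
from h import *
d=np.deg2rad
for f in(0,np.pi):
    for ph in(215,184,150,120,94): 
        q=manip.solve_ik(at(HUB,d(ph),.12,.014,.08),quat(d(ph)+f));print(f,ph,None if q is None else q.round(2))
    for a in (215,180,150,128):
        q=manip.solve_ik(at(PIV,d(a),.24,.02,.133),quat(d(a)+f));print(" rest",f,a,None if q is None else q.round(2))
E
```

```text
0 215 [-0.42  0.23  1.8  -0.    1.11  2.11]
0 184 [-0.33  0.15  1.9  -0.    1.09  2.74]
0 150 [-0.19  0.16  1.89 -0.    1.09 -2.8 ]
0 120 [-0.08  0.24  1.79 -0.    1.11 -2.17]
0 94 [-0.03  0.34  1.66 -0.    1.14 -1.67]
 rest 0 215 [-0.73  0.39  1.46 -0.    1.28  1.8 ]
 rest 0 180 [-0.61  0.17  1.76 -0.    1.22  2.53]
 rest 0 150 None
 rest 0 128 [-0.2   0.22  1.69 -0.    1.23 -2.44]
3.141592653589793 215 [-0.42  0.23  1.8  -0.    1.11 -1.03]
3.141592653589793 184 [-0.33  0.15  1.9  -0.    1.09 -0.4 ]
3.141592653589793 150 [-0.19  0.16  1.89 -0.    1.09  0.34]
3.141592653589793 120 [-0.08  0.24  1.79 -0.    1.11  0.97]
3.141592653589793 94 [-0.03  0.34  1.66 -0.    1.14  1.47]
 rest 3.141592653589793 215 [-0.73  0.39  1.46 -0.    1.28 -1.34]
 rest 3.141592653589793 180 [-0.61  0.17  1.76 -0.    1.22 -0.61]
 rest 3.141592653589793 150 [-0.37  0.13  1.8  -0.    1.21  0.15]
 rest 3.141592653589793 128 [-0.2   0.22  1.69 -0.    1.23  0.7 ]
```

```bash
cat > push1.py <<'E'
from h import *
d=np.deg2rad
manip.set_gripper(0.0)
print("opening",manip.get_state()["opening"])
manip.move_ptp(at(HUB,d(210),.12,.014,.25),quat(d(210)+np.pi))
manip.movel(at(HUB,d(210),.12,.014,.08),v=.15)
ph=210
while ph>98:
    ph=max(98,ph-4)
    manip.movel(at(HUB,d(ph),.12,.014,.08),quat(d(ph)+np.pi),v=.06)
    s=manip.get_state()
    if ph%16==2 or ph==98: print(ph,s["clock"].__round__(2),np.round(s["ft_force"],1))
    if np.linalg.norm(s["ft_force"])>15: print("FORCE",ph,s["ft_force"]);break
p=manip.get_image("top");save(p,"top1.png")
a=cv2.resize(p["image"][140:240,190:330],None,fx=5,fy=5,interpolation=cv2.INTER_CUBIC);cv2.imwrite("pics/t1c.png",a[:,:,::-1])
p=manip.get_image("scene");save(p,"scene1.png")
E
python3 push1.py
```

```text
opening 0.0004697090629082035
194 7.33 [0.3 0.4 0.4]
178 8.49 [ 0.  -0.6  0.6]
162 9.66 [-0.3  0.2 -0. ]
146 10.82 [ 0.3 -0.3  0.1]
130 11.99 [-0.9  0.2 -0.2]
114 13.16 [-0.2  0.5  0.4]
98 14.32 [ 0.6 -0.2  0.5]
```

View pics/scene1.png

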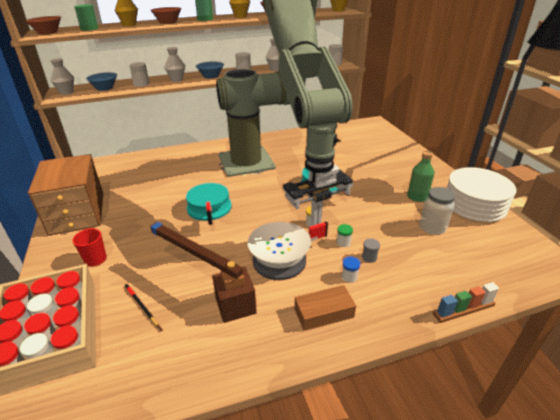

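The scene view shows the blade at (318,230), almost pointing at the green pot (345,235), and nothing else has moved. I'll push to just short of target, back off, and check.

```bash
cat > push2.py <<'E'
from h import *
d=np.deg2rad
for ph in(97,96,95,94.4): manip.movel(at(HUB,d(ph),.12,.014,.08),quat(d(ph)+np.pi),v=.02)
for ph in(110,125): manip.movel(at(HUB,d(ph),.12,.014,.08),quat(d(ph)+np.pi),v=.08)
manip.movel(at(HUB,d(125),.12,.014,.26),v=.15)
manip.move_ptp(at(PIV,d(238),.24,.02,.26),quat(d(238)+np.pi))
p=manip.get_image("top");save(p,"top2.png")
a=cv2.resize(p["image"][140:240,200:370],None,fx=4.5,fy=4.5,interpolation=cv2.INTER_CUBIC);cv2.imwrite("pics/t2c.png",a[:,:,::-1])
S=manip.get_image("scene");save(S,"scene2.png")
print(manip.get_state()["clock"])
c,a,_=seg(p,*GREEN,(205,185,230,210));print("green",c,a)
c,a,m=seg(p,*RED,(224,180,255,210));q=np.argwhere(m)[:,::-1];print("red",c,a,q.min(0),q.max(0),pix2world(p,c,.086))
E
python3 push2.py
```

```text
20.225
green [217.32773109 197.11764706] 119
red [240.84210526 193.42105263] 38 [235 192] [247 195] [0.58065801 0.06421179 0.086     ]
```

View pics/t2c.png

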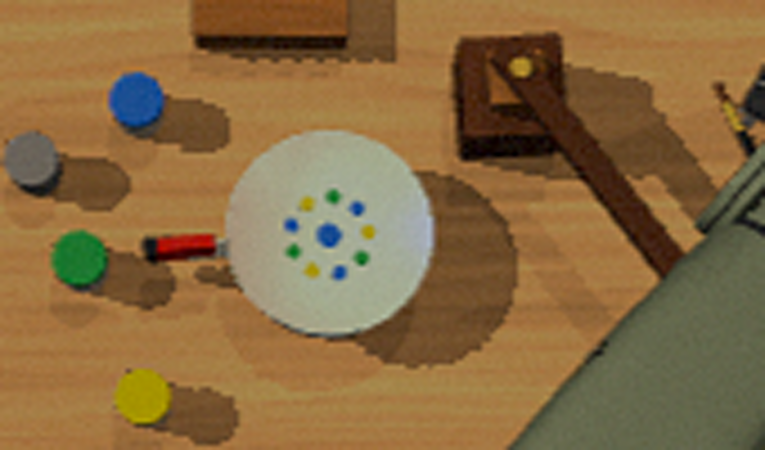

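The top crop shows the blade running from (215,244) to (150,250), in line with the axis at about (327,237) and the green lid at (79,257). That is 94° for both, within about 0.5°. Next is the hand rest.

```bash
cat > push3.py <<'E'
from h import *
d=np.deg2rad;Z=.133;r=.242
manip.movel(at(PIV,d(238),r,.02,Z),v=.12)
ph=238
while ph>129:
    ph=max(129,ph-4)
    manip.movel(at(PIV,d(ph),r,.02,Z),quat(d(ph)+np.pi),v=.08 if ph>140 else .03)
    s=manip.get_state()
    if np.linalg.norm(s["ft_force"])>15: print("FORCE",ph,s["ft_force"]);break
print(ph,s["clock"],s["ft_force"])
for ph in(140,155): manip.movel(at(PIV,d(ph),r,.02,Z),quat(d(ph)+np.pi),v=.1)
manip.movel(at(PIV,d(155),r,.02,.28),v=.15)
manip.move_ptp(at(PIV,d(238),.24,.02,.28),quat(d(238)+np.pi))
p=manip.get_image("top");save(p,"top3.png")
a=cv2.resize(p["image"][140:240,200:370],None,fx=4.5,fy=4.5,interpolation=cv2.INTER_CUBIC);cv2.imwrite("pics/t3c.png",a[:,:,::-1])
S=manip.get_image("scene");save(S,"scene3.png")
print(manip.get_state()["clock"])
c,a,_=seg(p,*GREEN,(205,185,230,210));print("green",c,a)
c,a,m=seg(p,*RED,(224,180,255,210));print("red",c,a)
c,a,_=seg(p,(100,120,60),(125,255,255),(235,190,275,225));b=pix2world(p,c,.138);print("band",c,a,b,np.rad2deg(np.arctan2(*(b[:2]-PIV)[::-1])))
E
python3 push3.py
```

```text
129 32.475 [-0.18945819  0.45433967  0.34082186]
36.6583
green [217.34166667 197.16666667] 120
red [240.91891892 193.37837838] 37
band [259.6969697  199.51515152] 33 [ 0.54907409 -0.00404674  0.138     ] 128.9346534128063
```

View pics/t3c.png

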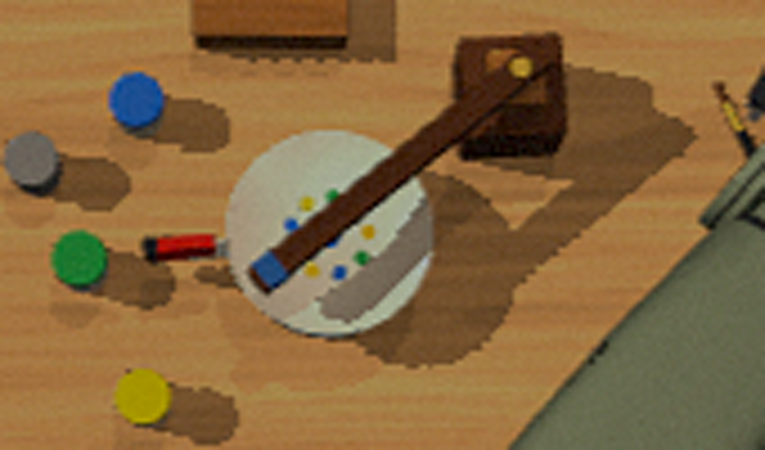

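View pics/scene3.png

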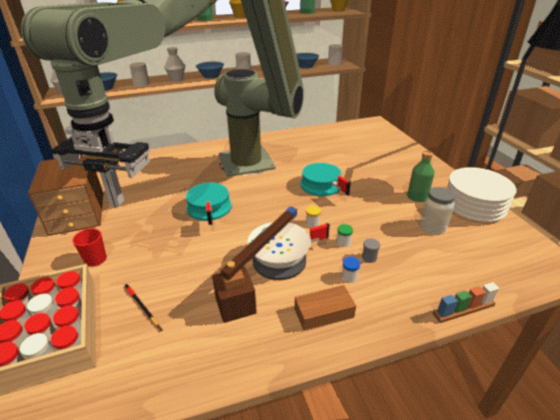

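The top crop shows the bar lying over the middle of the plate, about 2 mm from the axis by calculation. Blade and pots are unchanged, and the arm is clear. I'm handing the job in.

```bash
python3 -c "
from station import manip
print(manip.finish_job())"
```

```text
the job is handed in; nothing more can be done
None
```

The job is handed in: the red arm points at the green-lidded pot to within about 0.5°, and the hand rest lies across the plate about 2 mm from its middle, both by my camera measurements; the pots look unmoved, and no verdict came back.

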